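Unclip the blue reagent cartridge from the lab rail

TASK

Lift the reagent cartridge with the blue cap off the rail, pulling it straight up against its spring catch, and set it down gently, upright, in the white tray. Leave the red and the yellow cartridges clipped where they are on the rail.

Things in the scene. Friction and masses are not known exactly. Their poses are not given: they have to be found in the camera images.
- cart_blue: the one to take: white square bottle (46 mm, blue band, top 82 mm up) on a grey clip foot 48 (x) by 50 mm (y), with a round blue cap 36 mm across: grip the cap, which spans 88 to 120 mm above the origin. 120 mm tall, about 0.22 kg. Origin: centre of its underside, z up; y runs along the rail, x across it. Clipped on any of the rail's three stations; set down, it stands by itself on its two legs
- cart_red: bystander on the same rail: same shape, size and origin, red cap and band. The rail is a fixed bar 20 mm thick on a base plate 100 x 350 x 8 mm, its top 50 mm above the bench; each cartridge's two legs, 26 mm deep, straddle it, so a seated origin is 24 mm above the bench. Stations are 105 mm apart, between stops 6 mm high; the rail's place and yaw vary
- cart_yellow: bystander on the same rail: same shape, size and origin, yellow cap and band. Every cartridge is held by sprung balls in the rail's two faces, above beads inside its legs: a straight pull up of about 10 to 18 N snaps it free within the first 10 mm, and it is clear of rail and stops once raised 35 mm
- tray: open white tray, 200 mm (x) by 170 mm (y), 30 mm high, walls and floor 5 mm thick, fixed to the bench. Origin: centre of its underside, z up; its inner floor is 5 mm above the origin. It lies to one side of the robot's x axis, the rail to the other

How it is judged (in metres and radians):
On the way:
1. the blue cartridge is lifted clear of the rail (height (world z) of cart_blue above 0.052 m), for 0.1 s.
At the end, for the whole second after the job is handed in: the blue cartridge stands at rest on the tray's floor, anywhere inside the tray, within 10 degrees of upright, released; the red and yellow cartridges are still seated on the rail, within 8 mm of where they started (x of cart_blue in the frame of tray between -0.085 and 0.085 m and y of cart_blue in the frame of tray between -0.07 and 0.07 m and z of cart_blue in the frame of tray below 0.012 m and angle between cart_blue's own z axis and vertical below 0.17 rad and linear speed of cart_blue below 0.02 m/s and distance of each of cart_red, cart_yellow from where it was at the start of the episode below 0.008 m); the robot touches nothing.
It fails at once if the red or the yellow cartridge is pulled off or shifted by more than 15 mm (distance of any of cart_red, cart_yellow from where it was at the start of the episode above 0.015 m).
It fails at once if the blue cartridge is dropped or thrown (moves faster than 0.7 m/s out of the fingers, a fall of some 25 mm) (linear speed of cart_blue above 0.7 m/s and contact force between the fingers and cart_blue below 0.1 N).
It also fails if it takes over 38 s, if anything falls off the work surface, if the arm or the gripper's body presses on something with over 40 N, if the wrist force passes 120 N, or if a joint passes its speed limit or range.

ROBOT

A 6-joint arm with a two-finger parallel gripper is mounted at the origin on the work surface. World frame = base frame: x ahead of the robot, y to its left, z up, the work surface at z = 0. Lengths are in mm, angles in rad, forces in N, time in s.
With the tool pointing down it reaches from about 225 to 725 mm from the base axis. Payload 3.1 kg.
Tool frame: the origin (TCP) lies on the mounting face of the last link; the fingertips stand 173 mm ahead of it and the grasp point (between the pads) lies 155 mm ahead of it (bot.tcp_to_grasp is the distance from the TCP to the grasp point, in mm); z points along the fingers, y is the line along which they close (so a half turn about z gives the same grasp; the last joint's range is limited). The gripper opens to 85 mm and grips with 20 to 120 N. Pads are 22 mm wide; open, the fingers measure 114 mm over their backs; the gripper's body (76 mm by 85 mm) begins 54 mm behind the grasp point. The pads swing forward as they close: fully open they stand 13 mm farther back than shut.
Start: joints at [1.004, 0.048, 0.099, 1.622, 0, 1.443], TCP at [223.054, 475.252, 404.712] pointing down, gripper open.
Joint ranges: [-2.91, 2.91], [-0.99, 1.94], [-1.21, 1.42], [-2.12, 2.29], [-1.49, 1.47], [-3.14, 3.14]. Speed limits (rad/s): [2.79, 2.79, 3.14, 3.14, 3.14, 3.14].

INTERFACE

Orientations are given as a unit quaternion [x, y, z, w].
In Python, from cell import bot, probe_bus, get_image, camera_params gives the robot as it stands (bot), with the cameras as plain functions and the readings (probe_bus).
- The arm moves only by the tool creep_tool, called after "Request:" as name(argument=value, ...), one argument or row to a line, values as JSON. Schema: {"type":"object","properties":{"ticks":{"type":"array","items":{"type":"array","items":{"type":"number"},"minItems":6,"maxItems":6},"minItems":1,"maxItems":12},"jaw":{"type":"number"},"squeeze":{"type":"number"},"only":{"type":"string"},"quiet":{"type":"boolean"},"lines":{"type":"string"}},"required":["ticks"],"additionalProperties":false}. ticks is a list of rows, 1 to 12 of them, each of 6 numbers: dx, dy, dz in normalised numbers (1 is 750 mm), then a rotation vector rx, ry, rz in parts of the range, where 1.0 means 180 degrees; each row shifts and turns the commanded pose from where the row before left it, along the tool's axes as they then stand; what a row does not reach is not made up. A row lasts 1/12 s, in which the tool goes at most 41.7 mm and 0.125 rad, less where a joint would pass 70% of its speed; a pose out of reach is approached as far as the arm can. jaw is the finger opening in mm, set as the call begins (left out keeps the last). The fingers move at their own pace and stop on an object; squeeze is the grip in N (left out, the last holds). Time passes only in rows, so rows that do not move let the fingers close. The tool returns the time, the measured TCP pose, the force, the opening and the grip force at its end. only (a regular expression) keeps the lines of the reply that match it, lines (a string "A,B") keeps lines A to B, and quiet returns only ok. Shift and turn numbers lie between -1 and 1, and a call with a number outside is refused. Input that does not fit is refused with a message, and nothing moves.
- probe_bus.get_obs(): the state, without advancing time (a new reading comes with each control period).
- get_image(name): name is "side" or "top"; returns the picture (384x512x3 uint8, blue, green, red); there is no depth.
- camera_params(name): a dict with "K" (3x3 intrinsics, pixels), "k1" (the pictures are not rectified: a ray, as slopes to the right and down, at radius r is drawn at 1 + k1 r^2 times it, then the intrinsics apply), "origin" and "rotation" of the camera in the world. Camera axes: x right, y down, z forward; pixel columns grow to the right and rows downward; lengths in mm; the calibration is good to about 2 mm. A picture is of the moment at which its call begins. camera_params takes no time and is no camera call.
- bot.close_job(): hands the job in; it is judged then, once.
The state is a dict: "time": time; "qpos": joint angles; "joint_velocities": joint speeds; "tau": joint torques, N m; "eef_pos": TCP position; "eef_rot": TCP orientation; "ft_force": force on the tool from outside, world axes, zero at the start; "torque": the same for the moment, N m; "opening": finger opening in mm; "finger_force": force on a finger pad.
Only numpy, scipy, OpenCV 4.12 (cv2) and the standard library are available. Lean on these libraries where they do the work, as an engineer would, in place of code of your own. Each camera call takes 0.05 s, during which the arm holds its last target. There are 200 camera calls.

## Working session

There is one attempt and no reset: what is moved stays moved. The work goes in short steps, Python scripts to look and compute and a tool call to move; the robot and the scene stay as the last step left them, time stands still between calls to the robot, and variables do not carry over. Pictures are saved under pics/ and viewed, at most 10 in all, crops included, and the job is handed in when it is done.

```bash
ls; mkdir -p pics; python3 - <<'E'
from cell import bot, probe_bus, get_image, camera_params
import cv2
for n in("side","top"):
    cv2.imwrite(f"pics/{n}0.png",get_image(n)); p=camera_params(n); print(n,p)
o=probe_bus.get_obs();print(o["time"],o["eef_pos"],o["eef_rot"],o["opening"])
E
```

```text
cell.py
pics
side {'K': array([[405.27516242,   0.        , 259.59107541],
       [  0.        , 405.27516242, 194.90361646],
       [  0.        ,   0.        ,   1.        ]]), 'k1': -0.05157687528042918, 'origin': array([ 807.00196726, -741.17155245,  670.03309597]), 'rotation': array([ 0.88321732,  0.17022343, -0.0746568 , -0.4305549 ])}
top {'K': array([[475.0072369 ,   0.        , 251.01422636],
       [  0.        , 475.0072369 , 186.43881911],
       [  0.        ,   0.        ,   1.        ]]), 'k1': -0.05447764713188064, 'origin': array([ 459.9711202 ,    6.18011198, 1319.33264786]), 'rotation': array([-0.70269512,  0.71103139, -0.01760774,  0.01854468])}
0.1 [222.96638917 475.0893387  403.63147221] [ 2.17648531e-01  9.76026620e-01 -1.00935759e-03 -3.67143860e-04] 85.22972581814129
```

View pics/side0.png

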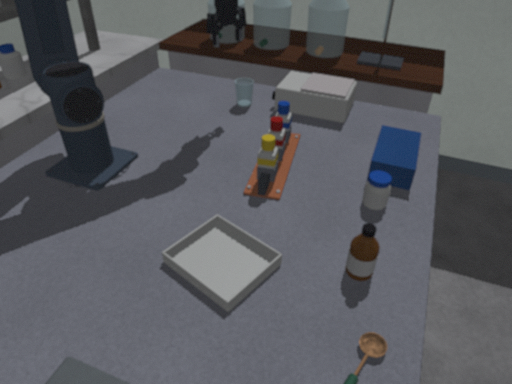

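View pics/top0.png

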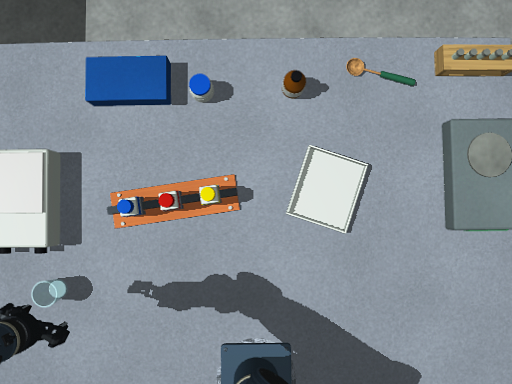

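The top view shows the orange rail, with the caps blue (126,207), red (168,201) and yellow (208,194). The tray is centred near (329,189). The side view shows the caps at blue (284,107), red (277,121) and yellow (268,143), with the tray at (221,261). Blue sits at the far, +y end of the rail.

```bash
cat > h.py <<'E'
import cv2,numpy as np
from scipy.spatial.transform import Rotation as R
from cell import bot, probe_bus, get_image, camera_params
P={n:camera_params(n) for n in("side","top")}
def ray(n,px):
    p=P[n];u=cv2.undistortPoints(np.array([[px]],float),p["K"],np.array([p["k1"],0,0,0.]))[0,0]
    d=R.from_quat(p["rotation"]).apply([u[0],u[1],1]);return p["origin"],d/np.linalg.norm(d)
def plane(n,px,z):
    o,d=ray(n,px);return o+d*(z-o[2])/d[2]
def tri(a,b):
    o1,d1=ray("side",a);o2,d2=ray("top",b)
    s=np.linalg.lstsq(np.c_[d1,-d2],o2-o1,rcond=None)[0]
    q1=o1+s[0]*d1;q2=o2+s[1]*d2;return (q1+q2)/2,np.linalg.norm(q1-q2)
HSV={"blue":(105,128,150),"red":(0,8,150),"yellow":(22,35,150)}
def blob(img,c,near,r=14):
    lo,hi,s=HSV[c];m=cv2.inRange(cv2.cvtColor(img,cv2.COLOR_BGR2HSV),(lo,s,60),(hi,255,255))
    k=np.zeros_like(m);cv2.circle(k,near,r,255,-1);m&=k
    n,l,st,ce=cv2.connectedComponentsWithStats(m);i=1+np.argmax(st[1:,4]);return ce[i],st[i]
E
python3 - <<'E'
from h import *
s=cv2.imread("pics/side0.png");t=cv2.imread("pics/top0.png")
for c,a,b in(("blue",(284,107),(126,207)),("red",(277,121),(168,201)),("yellow",(268,143),(208,194))):
    ca,sa=blob(s,c,a,11);cb,sb=blob(t,c,b,12)
    print(c,ca.round(1),sa,cb.round(1),sb,*tri(ca,cb),plane("top",cb,144).round(1))
for px in((235.5,176),(240,210),(115,228),(111,193)): print("rail",plane("top",px,8).round(1))
tr=[plane("top",p,30) for p in((311,147),(370,164),(347,232),(288,212))]
print(np.round(tr,1),np.mean(tr,0))
print("side",[plane("side",p,30).round(1) for p in((218,219),(280,257),(226,304),(164,260))])
S=cv2.resize(s[80:210,220:330],None,fx=5,fy=4.6,interpolation=2);T=cv2.resize(t[140:240,95:255],None,fx=4,fy=4,interpolation=2)
cv2.imwrite("pics/c1.png",np.hstack([cv2.resize(S,(338,400)),cv2.resize(T,(460,400))]))
E
```

```text
blue [283.3 107.1] [279 101  10  13 114] [124.9 206.1] [117 200  17  13 184] [474.53193895 324.7514195  129.73167602] 1.242802660740498 [474.9 321.2 144. ]
red [276.4 122.9] [271 117  11  14 102] [165.8 199.8] [158 193  16  14 174] [489.17412368 221.31158798 130.56622245] 1.1049704990523168 [489.4 219.1 144. ]
yellow [268.2 141.9] [262 135  13  15 164] [207.4 193.6] [200 187  15  14 163] [503.71443476 116.74274445 129.89788555] 1.14242112481028 [503.7 115.6 144. ]
rail [556.5  50.1   8. ]
rail [462.4  38.7   8. ]
rail [416.4 385.2   8. ]
rail [513.4 396.5   8. ]
[[ 631.9 -157.7   30. ]
 [ 583.5 -318.4   30. ]
 [ 399.2 -251.3   30. ]
 [ 455.4  -92.    30. ]] [ 517.50871441 -204.81947952   30.        ]
side [array([ 461.2, -103.7,   30. ]), array([ 637.7, -163.6,   30. ]), array([ 582.3, -317.7,   30. ]), array([ 412.9, -265.2,   30. ])]
```

View pics/c1.png

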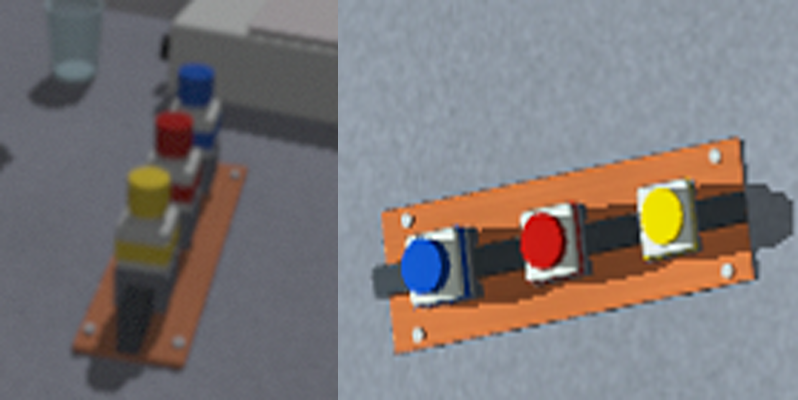

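The triangulated cap centres come out at z ≈ 130 against an expected 128, so the cartridges are seated. Blue is at about (475, 324) and the rail yaw is about 0.137. I'll turn the tool first, so that the fingers close across the rail.

The manual's scale: shifts go in shares of 750 mm and turns go in shares of 180 degrees. Converting my numbers, 0.125 rad / 3.1416 = 0.0398.

```bash
cat >> h.py <<'E'
def togo(target,yang=0.137):
    o=probe_bus.get_obs();r=R.from_quat(o["eef_rot"]);y=r.apply([0,1,0])
    w=np.arctan2(y[1],y[0])-yang; g=np.array(o["eef_pos"])+r.apply([0,0,bot.tcp_to_grasp])
    print("t",o["time"],"grasp",g.round(1),"z",r.apply([0,0,1]).round(4),"turn",round(w,4),"tool move",r.inv().apply(np.array(target)-g).round(1),"f",o["ft_force"].round(1),"q",np.round(o["qpos"],2))
E
```

Request:
creep_tool(
  ticks=[
    [0,0,0,0,0,0.0398],
    [0,0,0,0,0,0.0398],
    [0,0,0,0,0,0.0398],
    [0,0,0,0,0,0.0398],
    [0,0,0,0,0,0.0398],
    [0,0,0,0,0,0.0398],
    [0,0,0,0,0,0.0398],
    [0,0,0,0,0,0.0382],
    [0,0,0,0,0,0],
    [0,0,0,0,0,0],
  ],
  jaw=85,
  squeeze=60,
)

```text
time: 0.93
eef_pos: [223.0, 475.2, 404.2]
eef_rot: [0.656, 0.755, -0.001, 0.0]
ft_force: [-1.0, -0.0, 0.1]
opening: 84.9
finger_force: 0.0
```

```bash
python3 -c "
from h import *
togo([475,324,130])"
```

```text
t 0.9333 grasp [222.9 475.  249.5] z [-6.e-04 -9.e-04 -1.e+00] turn 0.0031 tool move [-184.7  228.6  119.5] f [-1.  -0.   0.1] q [1.   0.05 0.1  1.62 0.   2.43]
```

In the tool's units: 28.6 mm / 750 = 0.0381, -23.1 mm / 750 = -0.0308.

Request:
creep_tool(
  ticks=[
    [-0.0308,0.0381,0.008,0,0,0],
    [-0.0308,0.0381,0.008,0,0,0],
    [-0.0308,0.0381,0.008,0,0,0],
    [-0.0308,0.0381,0.008,0,0,0],
    [-0.0308,0.0381,0.008,0,0,0],
    [-0.0308,0.0381,0.008,0,0,0],
    [-0.0308,0.0381,0.008,0,0,0],
    [-0.0308,0.0381,0.008,0,0,0],
    [0,0,0,0,0,0],
    [0,0,0,0,0,0],
    [0,0,0,0,0,0],
  ],
)

```text
time: 1.85
eef_pos: [474.8, 323.4, 356.4]
eef_rot: [0.657, 0.754, -0.0, -0.001]
ft_force: [-0.3, 0.1, 0.5]
opening: 84.8
finger_force: 0.0
```

```bash
python3 - <<'E'
from h import *
togo([475,324,130])
s=get_image("side");t=get_image("top")
S=cv2.resize(s[40:190,210:360],(400,400),interpolation=2);T=cv2.resize(t[150:250,80:180],(400,400),interpolation=2)
cv2.imwrite("pics/c2.png",np.hstack([S,T]))
E
```

```text
t 1.85 grasp [474.6 323.4 201.7] z [-0.0014  0.     -1.    ] turn 0.001 tool move [ 0.5  0.6 71.7] f [-0.3  0.1  0.5] q [0.48 0.17 0.14 1.54 0.   1.91]
```

View pics/c2.png

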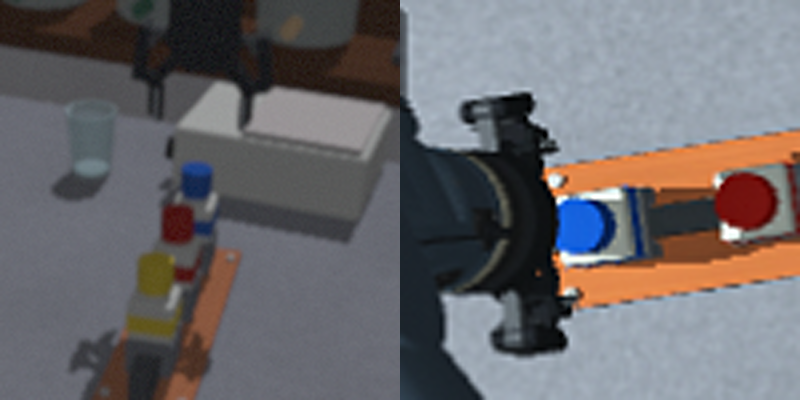

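The fingers straddle the blue cap across the rail, at side crop (150–245, 90) above the cap at (197,180). They are parallel to the rail faces and well away from red. I'll go down and close.

In the tool's units: 20 mm / 750 = 0.0267, 15 mm / 750 = 0.02.

Request:
creep_tool(
  ticks=[
    [0,0,0.0267,0,0,0],
    [0,0,0.0267,0,0,0],
    [0,0,0.02,0,0,0],
    [0,0,0.0133,0,0,0],
    [0,0,0.0067,0,0,0],
    [0,0,0,0,0,0],
    [0,0,0,0,0,0],
  ],
)

```text
time: 2.53
eef_pos: [474.7, 323.9, 287.4]
eef_rot: [0.657, 0.754, 0.0, 0.0]
ft_force: [-0.4, 0.7, 0.9]
opening: 85.5
finger_force: 0.0
```

```bash
python3 -c "
from h import *
togo([475,324,130])"
```

```text
t 2.5333 grasp [474.8 324.  132.7] z [ 7.e-04  4.e-04 -1.e+00] turn 0.0011 tool move [-0.   0.2  2.7] f [-0.4  0.7  0.9] q [0.48 0.18 0.01 1.4  0.   1.91]
```

In the tool's units: 2.5 mm / 750 = 0.0033.

Request:
creep_tool(
  ticks=[
    [0,0,0.0033,0,0,0],
    [0,0,0,0,0,0],
    [0,0,0,0,0,0],
    [0,0,0,0,0,0],
    [0,0,0,0,0,0],
    [0,0,0,0,0,0],
    [0,0,0,0,0,0],
    [0,0,0,0,0,0],
    [0,0,0,0,0,0],
    [0,0,0,0,0,0],
    [0,0,0,0,0,0],
    [0,0,0,0,0,0],
  ],
  jaw=25,
  squeeze=70,
)

```text
time: 3.53
eef_pos: [475.1, 323.5, 285.1]
eef_rot: [0.657, 0.754, 0.001, 0.0]
ft_force: [-1.4, 0.6, 6.0]
opening: 34.4
finger_force: 69.7
```

```bash
python3 -c "
from h import *
togo([475,324,130])"
```

```text
t 3.5333 grasp [475.3 323.6 130.4] z [ 1.2e-03  6.0e-04 -1.0e+00] turn 0.0 tool move [ 0.4 -0.3  0.4] f [-1.4  0.6  6. ] q [ 0.48  0.18  0.01  1.39 -0.    1.91]
```

The grip is on: 34 mm opening on the cap, with very little lateral force. Now I'll pull straight up, slowly through the catch.

In the tool's units: -10 mm / 750 = -0.0133, -8 mm / 750 = -0.0107.

Request:
creep_tool(
  ticks=[
    [0,0,-0.004,0,0,0],
    [0,0,-0.004,0,0,0],
    [0,0,-0.004,0,0,0],
    [0,0,-0.004,0,0,0],
    [0,0,-0.0053,0,0,0],
    [0,0,-0.0067,0,0,0],
    [0,0,-0.0107,0,0,0],
    [0,0,-0.0133,0,0,0],
    [0,0,-0.0133,0,0,0],
    [0,0,-0.0133,0,0,0],
    [0,0,0,0,0,0],
    [0,0,0,0,0,0],
  ],
)

```text
time: 4.53
eef_pos: [475.3, 323.7, 345.0]
eef_rot: [0.657, 0.754, 0.001, 0.001]
ft_force: [0.2, 0.3, -1.5]
opening: 34.6
finger_force: 74.7
```

```bash
python3 - <<'E'
from h import *
togo([475,324,192])
s=get_image("side");t=get_image("top")
S=cv2.resize(s[40:190,210:360],(400,400),interpolation=2);T=cv2.resize(t[150:250,80:180],(400,400),interpolation=2)
cv2.imwrite("pics/c3.png",np.hstack([S,T]))
E
```

```text
t 4.5333 grasp [475.7 323.9 190.3] z [ 0.0027  0.0015 -1.    ] turn 0.0001 tool move [ 0.2 -0.6 -1.7] f [ 0.2  0.3 -1.5] q [0.48 0.17 0.11 1.51 0.   1.91]
```

View pics/c3.png

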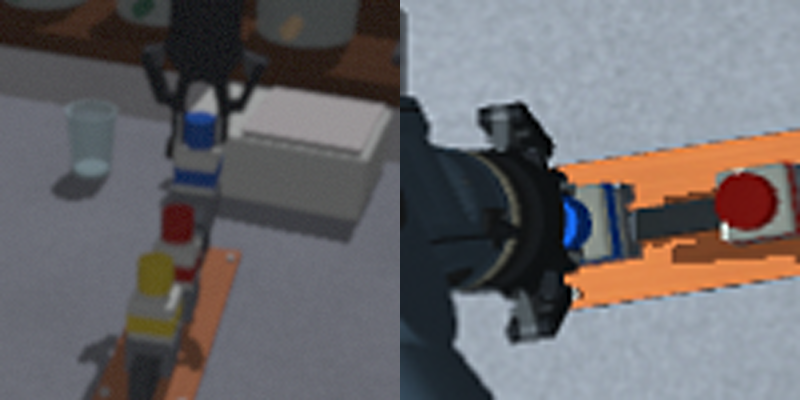

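Blue is held upright and clear of the rail at side crop (200,130), with red and yellow in place. The route to the tray passes over them, since their caps reach z = 144, so I'll raise another 95 mm first.

In the tool's units: -20 mm / 750 = -0.0267, -15 mm / 750 = -0.02.

Request:
creep_tool(
  ticks=[
    [0,0,-0.02,0,0,0],
    [0,0,-0.0267,0,0,0],
    [0,0,-0.0267,0,0,0],
    [0,0,-0.0267,0,0,0],
    [0,0,-0.02,0,0,0],
    [0,0,-0.0067,0,0,0],
    [0,0,0,0,0,0],
    [0,0,0,0,0,0],
  ],
)

```text
time: 5.3
eef_pos: [475.0, 323.5, 437.1]
eef_rot: [0.657, 0.754, -0.001, -0.0]
ft_force: [0.0, 0.7, -2.1]
opening: 34.4
finger_force: 74.7
```

```bash
python3 -c "
from h import *
togo([517.5,-204.8,285])"
```

```text
t 5.3 grasp [474.8 323.4 282.4] z [-1.3e-03 -6.0e-04 -1.0e+00] turn 0.0 tool move [-529.   -29.8   -2.3] f [ 0.   0.7 -2.1] q [0.48 0.19 0.32 1.7  0.   1.91]
```

In the tool's units: -27 mm / 750 = -0.036, -20 mm / 750 = -0.0267.

Request:
creep_tool(
  ticks=[
    [-0.0133,-0.0008,0,0,0,0],
    [-0.0267,-0.0013,0,0,0,0],
    [-0.036,-0.002,0,0,0,0],
    [-0.036,-0.002,0,0,0,0],
    [-0.036,-0.002,0,0,0,0],
    [-0.036,-0.002,0,0,0,0],
    [-0.036,-0.002,0,0,0,0],
    [-0.036,-0.002,0,0,0,0],
    [-0.036,-0.002,0,0,0,0],
    [-0.036,-0.002,0,0,0,0],
    [-0.036,-0.002,0,0,0,0],
    [-0.036,-0.002,0,0,0,0],
  ],
)

```text
time: 6.3
eef_pos: [498.8, 22.1, 436.4]
eef_rot: [0.657, 0.754, -0.001, -0.001]
ft_force: [0.4, -0.0, -2.8]
opening: 34.2
finger_force: 74.7
```

Request:
creep_tool(
  ticks=[
    [-0.036,-0.002,0,0,0,0],
    [-0.036,-0.002,0,0,0,0],
    [-0.036,-0.002,0,0,0,0],
    [-0.036,-0.002,0,0,0,0],
    [-0.036,-0.002,0,0,0,0],
    [-0.036,-0.002,0,0,0,0],
    [-0.036,-0.002,0,0,0,0],
    [-0.0267,-0.0013,0,0,0,0],
    [-0.02,-0.0013,0,0,0,0],
    [-0.0067,-0.0007,0,0,0,0],
    [0,0,0,0,0,0],
    [0,0,0,0,0,0],
  ],
)

```text
time: 7.3
eef_pos: [517.6, -204.2, 437.7]
eef_rot: [0.657, 0.754, 0.0, -0.001]
ft_force: [0.6, 0.5, -2.2]
opening: 34.7
finger_force: 74.7
```

```bash
python3 -c "
from h import *
togo([517.5,-204.8,111])"
```

```text
t 7.3 grasp [ 517.5 -204.   283. ] z [-0.0011  0.0014 -1.    ] turn 0.0001 tool move [-1.10e+00  1.00e-01  1.72e+02] f [ 0.6  0.5 -2.2] q [-0.5   0.14  0.27  1.7   0.    0.94]
```

In the tool's units: 20 mm / 750 = 0.0267, 15 mm / 750 = 0.02.

Request:
creep_tool(
  ticks=[
    [0,0,0.02,0,0,0],
    [0,0,0.0267,0,0,0],
    [0,0,0.0267,0,0,0],
    [0,0,0.0267,0,0,0],
    [0,0,0.0267,0,0,0],
    [0,0,0.0267,0,0,0],
    [0,0,0.02,0,0,0],
    [0,0,0.016,0,0,0],
    [0,0,0.0107,0,0,0],
    [0,0,0.008,0,0,0],
    [0,0,0,0,0,0],
    [0,0,0,0,0,0],
  ],
)

```text
time: 8.3
eef_pos: [518.0, -204.5, 282.7]
eef_rot: [0.657, 0.754, 0.0, 0.0]
ft_force: [0.1, 0.3, -1.0]
opening: 34.1
finger_force: 74.8
```

```bash
python3 - <<'E'
from h import *
togo([517.5,-204.8,111])
s=get_image("side");t=get_image("top")
S=cv2.resize(s[150:320,140:310],(400,400),interpolation=2);T=cv2.resize(t[120:260,260:400],(400,400),interpolation=2)
cv2.imwrite("pics/c4.png",np.hstack([S,T]))
E
```

```text
t 8.3 grasp [ 518.1 -204.5  128. ] z [ 6.e-04 -3.e-04 -1.e+00] turn 0.0003 tool move [-0.2 -0.7 17. ] f [ 0.1  0.3 -1. ] q [-0.5   0.14 -0.05  1.39  0.    0.94]
```

View pics/c4.png

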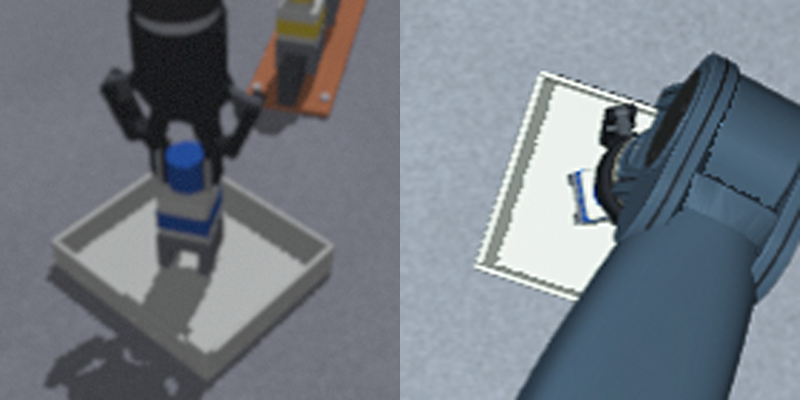

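Blue hangs upright over the middle of the tray, with its legs at side crop (185,265), about 17 mm above the floor. I'll lower gently and watch the force.

In the tool's units: 4 mm / 750 = 0.0053, 2 mm / 750 = 0.0027.

Request:
creep_tool(
  ticks=[
    [0,0,0.0053,0,0,0],
    [0,0,0.0053,0,0,0],
    [0,0,0.0027,0,0,0],
    [0,0,0.0013,0,0,0],
    [0,0,0.0013,0,0,0],
    [0,0,0,0,0,0],
  ],
)

```text
time: 8.9
eef_pos: [517.7, -204.6, 269.8]
eef_rot: [0.657, 0.754, -0.0, -0.0]
ft_force: [-0.1, -0.9, -1.5]
opening: 34.4
finger_force: 74.8
```

Request:
creep_tool(
  ticks=[
    [0,0,0.0013,0,0,0],
    [0,0,0.0013,0,0,0],
    [0,0,0,0,0,0],
    [0,0,0,0,0,0],
  ],
)

```text
time: 9.23
eef_pos: [517.8, -204.6, 268.2]
eef_rot: [0.657, 0.754, -0.0, -0.0]
ft_force: [0.3, -0.4, -1.5]
opening: 34.8
finger_force: 74.8
```

In the tool's units: 0.7 mm / 750 = 0.0009.

Request:
creep_tool(
  ticks=[
    [0,0,0.0009,0,0,0],
    [0,0,0.0009,0,0,0],
    [0,0,0,0,0,0],
  ],
)

```text
time: 9.48
eef_pos: [517.8, -204.6, 266.6]
eef_rot: [0.657, 0.754, -0.0, -0.0]
ft_force: [0.2, 0.5, -1.7]
opening: 34.2
finger_force: 74.8
```

Request:
creep_tool(
  ticks=[
    [0,0,0.0009,0,0,0],
    [0,0,0,0,0,0],
    [0,0,0,0,0,0],
  ],
)

```text
time: 9.73
eef_pos: [517.9, -204.7, 266.3]
eef_rot: [0.657, 0.754, 0.0, 0.0]
ft_force: [-0.3, -0.4, -1.1]
opening: 34.3
finger_force: 74.9
```

In the tool's units: 0.7 mm / 750 = 0.0009.

Request:
creep_tool(
  ticks=[
    [0,0,0.0009,0,0,0],
    [0,0,0,0,0,0],
    [0,0,0,0,0,0],
  ],
)

```text
time: 9.98
eef_pos: [517.9, -204.7, 266.3]
eef_rot: [0.657, 0.754, -0.0, 0.0]
ft_force: [-2.0, -0.4, 3.7]
opening: 34.1
finger_force: 75.2
```

Request:
creep_tool(
  ticks=[
    [0,0,0.0008,0,0,0],
    [0,0,0,0,0,0],
    [0,0,0,0,0,0],
  ],
)

```text
time: 10.23
eef_pos: [517.9, -204.7, 266.2]
eef_rot: [0.657, 0.754, -0.0, 0.001]
ft_force: [-3.2, 1.0, 6.1]
opening: 34.3
finger_force: 75.6
```

It's on the floor: the force has gone from −1.5 to +6 N. Opening now.

Request:
creep_tool(
  ticks=[
    [0,0,0,0,0,0],
    [0,0,0,0,0,0],
    [0,0,0,0,0,0],
    [0,0,0,0,0,0],
    [0,0,0,0,0,0],
    [0,0,0,0,0,0],
  ],
  jaw=60,
)

```text
time: 10.73
eef_pos: [517.9, -204.6, 264.5]
eef_rot: [0.657, 0.754, -0.0, -0.0]
ft_force: [-0.3, -0.2, -0.0]
opening: 59.7
finger_force: 0.0
```

Request:
creep_tool(
  ticks=[
    [0,0,0,0,0,0],
    [0,0,0,0,0,0],
    [0,0,0,0,0,0],
    [0,0,0,0,0,0],
  ],
  jaw=85,
)

```text
time: 11.07
eef_pos: [517.9, -204.7, 264.8]
eef_rot: [0.657, 0.754, 0.0, 0.0]
ft_force: [0.7, -0.3, -1.0]
opening: 85.2
finger_force: 0.0
```

Request:
creep_tool(
  ticks=[
    [0,0,-0.0067,0,0,0],
    [0,0,-0.02,0,0,0],
    [0,0,-0.0333,0,0,0],
    [0,0,-0.04,0,0,0],
    [0,0,-0.04,0,0,0],
    [0,0,-0.0267,0,0,0],
    [0.0333,0,0,0,0,0],
    [0.04,0,0,0,0,0],
    [0.04,0,0,0,0,0],
    [0.0267,0,0,0,0,0],
    [0,0,0,0,0,0],
    [0,0,0,0,0,0],
  ],
)

```text
time: 12.07
eef_pos: [503.5, -99.8, 390.5]
eef_rot: [0.656, 0.755, 0.0, 0.001]
ft_force: [0.2, -0.6, -0.3]
opening: 85.1
finger_force: 0.0
```

```bash
python3 - <<'E'
from h import *
togo([517.5,-204.8,111])
s=get_image("side");t=get_image("top")
for c,a in(("red",(277,121)),("yellow",(268,143)),("blue",(218,218))): print(c,*blob(s,c,a,20 if c=="blue" else 11))
S=cv2.resize(s[80:320,130:330],(400,480),interpolation=2);T=cv2.resize(t[120:260,240:380],(400,480),interpolation=2)
cv2.imwrite("pics/c5.png",np.hstack([S,T]))
E
```

```text
t 12.0667 grasp [ 503.7 -100.   235.8] z [ 1.1e-03 -9.0e-04 -1.0e+00] turn 0.0021 tool move [-105.6   -1.   124.9] f [ 0.2 -0.6 -0.3] q [-0.33  0.01  0.04  1.59 -0.    1.11]
red [275.96694215 122.92561983] [270 117  13  14 121]
yellow [268.08433735 142.03614458] [262 134  13  16 166]
blue [218.91851852 226.83333333] [211 217  16  21 270]
```

View pics/c5.png

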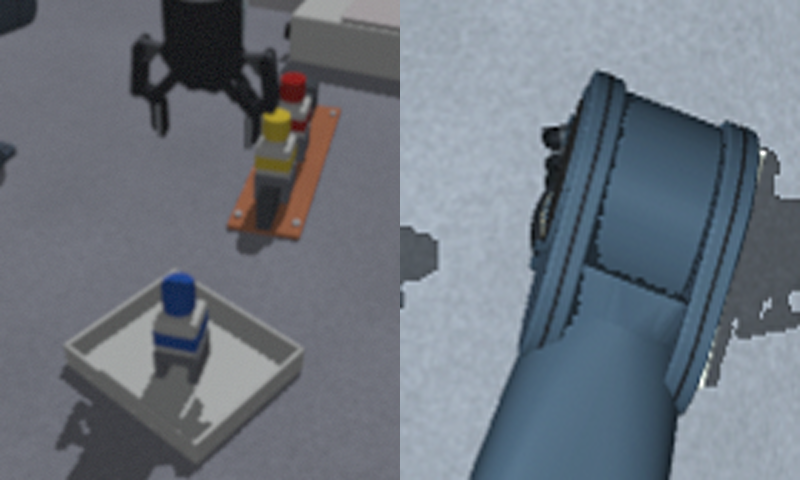

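The blue cartridge stands upright and free in the tray, at side crop (180,330). The red and yellow blobs are within 0.5 px of where they started, and the gripper is clear. Handing in.

```bash
python3 -c "
from cell import bot, probe_bus, get_image, camera_params
print(bot.close_job())"
```

```text
the job is handed in; nothing more can be done
None
```

I lifted the blue cartridge off the rail and set it upright in the white tray, with red and yellow left on the rail (unmoved to within 0.5 px in the side view), and handed the job in at about 12 s; no verdict was returned.

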